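Take the drained round basket off its hook

TASK

Two wire sample baskets hang on the drain stand. Lift the round one up and off its hook and set it down upright in the shallow steel dish, without dropping it. Leave the square basket hanging where it is.

Things in the scene. Friction and masses are not known exactly. Their poses are not given: they have to be found in the camera images.
- round_basket: Round open steel-wire basket, 64 mm wide, rim 45 mm high, about 0.12 kg, to be moved. A rigid 6 mm wire bail over it (in its y-z plane) rises to a peak 110 mm above its underside and hangs on one hook (either one). On the peak: an upright white grip, 16 x 16 mm, 111 to 151 mm above the underside. Origin: centre of the underside, 30 mm above the table while hanging; axes near the stand's.
- square_basket: Square open steel-wire basket, 64 mm wide, rim 45 mm high, about 0.12 kg, stays. A rigid 6 mm wire bail over it (in its y-z plane) rises to a peak 110 mm above its underside and hangs on one hook (either one). On the peak: an upright white grip, 16 x 16 mm, 111 to 151 mm above the underside. Origin: centre of the underside, 30 mm above the table while hanging; axes near the stand's.
- drain_stand: Fixed steel stand: grey foot 120 x 290 x 8 mm, post and beam at x = +58 mm (beam top 145 mm up) and two hooks pointing along its -x, which faces the robot within 20 degrees. Hooks at y = -70 and +70 mm: 7 mm round bars, axis 131 mm above the table, ends at x = -22 mm turned up to 148 mm. Origin: on the table midway under the two hanging places; z up.
- hooks_mid (a point): Point midway between the two hooks' hanging places, on the line of the bar axes, 131 mm above the stand's origin. To come off, a basket goes straight up 22 to 45 mm (30 is good; above 50 its rim meets the bar from below), then level along the stand's -x by 65 mm or more; after that the hook is clear of it.
- dish: Shallow square steel dish, fixed, 150 x 150 mm outside, walls 3 mm thick and 16 mm high, floor 3 mm thick. Origin: centre of the underside, on the table; z up, x and y along its sides.
Not all that is in view belongs to the job. What is shaped like the round_basket but blue is not meant.

How it is judged:
By the outcome, as a careful person would: the job done as asked, in the order asked, and still so for the second after the job is handed in, with the robot touching nothing.
It also fails if it takes over 45 s, if anything falls off the work surface, if the arm or the gripper's body presses on something with over 40 N, if the wrist force passes 120 N, or if a joint passes its speed limit or range.

ROBOT

A 6-joint arm with a two-finger parallel gripper is mounted at the origin on a cart in front of the work surface, level with it; the furniture and walls round the work are solid. World frame = base frame: x ahead of the robot, y to its left, z up, the work surface at z = 0. Lengths are in m, angles in rad, forces in N, time in s.
With the tool pointing down it reaches from about 0.35 to 0.725 m from the base axis. Payload 6 kg.
Tool frame: the origin (TCP) lies at the very end of the fingers, on their centre line; the grasp point (between the pads) lies 19 mm behind it (env.grip_point_offset is the distance from the TCP to the grasp point, in m); z points along the fingers, y is the line along which they close (so a half turn about z gives the same grasp; the last joint's range is limited). The gripper opens to 85 mm and grips with 20 to 120 N. Pads are 22 mm wide; open, the fingers measure 114 mm over their backs; the gripper's body (76 mm by 85 mm) begins 54 mm behind the grasp point. The pads swing forward as they close: fully open they stand 13 mm farther back than shut.
Start: joints at [1.526, 0.04, 0.085, 0, -1.615, -0.334], TCP at [0.222, 0.557, 0.231] pointing down, gripper open.
Joint ranges: [-2.56, 2.56], [-1.29, 2.01], [-1.08, 1.49], [-3.29, 1.98], [-2.81, -0.18], [-2.99, 2.99]. Speed limits (rad/s): [2.57, 2.57, 3.01, 3.14, 3.14, 3.14].

INTERFACE

Orientations are given as a rotation vector (axis times angle).
In Python, from rig import monitor, grab_frame, camera_info, env gives the robot as it stands.
- The arm moves only by the shell command python3 -m creep 'ROWS'. ROWS is JSON, a list of rows, each a list of 3 entries, a list of its own where there are three numbers: the shift along the tool's x, y, z each as a share of 0.2 m, from -1 to 1, then the turn, a rotation vector about the tool's x, y, z each as a share of 360 degrees, from -1 to 1, then the closure, from -1 (fully open) to 1 (shut). A call has 1 to 20 rows; each row shifts and turns the commanded pose from where the row before left it, along the tool's axes as they then stand; what a row does not reach is not made up. A row lasts 1/10 s, in which the tool goes at most 50 mm and 8.59 degrees, less where a joint would pass 70% of its speed; a pose out of reach is approached as far as the arm can. A call with a number of a shift or a turn outside -1 to 1 is refused whole. A call with a gripper value outside its range is refused whole. The fingers move at their own pace and stop on an object; the grip force is fixed at half the most. Time passes only in rows, so rows that do not move let the fingers close. It gives the time, the measured TCP pose, the force, the opening and the grip force at its end, in the units of the state.
- monitor.get_state(): the state, without advancing time (a new reading comes with each control period).
- grab_frame(name): name is "scene" or "top" or "wrist"; returns the picture (420x560x3 uint8, red, green, blue); there is no depth.
- camera_info(name): a dict with "fx", "fy", "cx", "cy" (pixels), "extrinsics" (4x4, takes a point from world to camera coordinates). Camera axes: x right, y down, z forward; pixel columns grow to the right and rows downward; lengths in m; the calibration is good to about 2 mm. The wrist camera is an equidistant fisheye: a pixel r from the principal point sees the ray r / f radians off the axis. A picture is of the moment at which its call begins: read the wrist's pose just before it. camera_info takes no time and is no camera call; for the wrist camera it gives the pose at the moment of the call.
- env.finish_job(): hands the job in; it is judged then, once.
The state is a dict: "clock": time; "qpos": joint angles; "qvel": joint speeds; "joint_torque": joint torques, N m; "ee_pos": TCP position; "tool_rot": TCP orientation; "wrist_force": force on the tool from outside, world axes, zero at the start; "torque": the same for the moment, N m; "gripper_width": finger opening in m; "grip_force": force on a finger pad.
Only numpy, scipy, OpenCV 4.12 (cv2) and the standard library are available. Lean on these libraries where they do the work, as an engineer would, in place of code of your own. Each camera call takes 0.05 s, during which the arm holds its last target. There are 200 camera calls.

## Working session

There is one attempt and no reset: what is moved stays moved. The work goes in short steps, Python scripts to look and compute and a shell command to move; the robot and the scene stay as the last step left them, time stands still between calls to the robot, and variables do not carry over. Pictures are saved under pics/ and viewed, at most 10 in all, crops included, and the job is handed in when it is done.

```bash
mkdir -p pics; python3 - <<'E'
from rig import monitor, grab_frame, camera_info, env
import cv2, numpy as np
for n in("scene","top"):
    f=grab_frame(n); cv2.imwrite(f"pics/{n}0.png",f[:,:,::-1])
    c=camera_info(n); print(n,c["fx"],c["cx"],c["cy"],np.round(c["extrinsics"],3).tolist())
s=monitor.get_state(); print(s)
E
```

```text
scene 449.4848123493551 275.3120065907525 208.56879068237825 [[-0.893, -0.451, 0.011, 0.38], [-0.354, 0.685, -0.637, 0.284], [0.28, -0.573, -0.77, 0.903], [0.0, 0.0, 0.0, 1.0]]
top 467.2254183056014 277.73156224893296 210.852428745976 [[-0.022, -1.0, 0.007, -0.069], [-0.995, 0.021, -0.1, 0.476], [0.1, -0.009, -0.995, 1.414], [0.0, 0.0, 0.0, 1.0]]
{'clock': 0.1, 'qpos': array([ 1.52568863e+00,  4.07691757e-02,  8.39156882e-02, -4.22114147e-04,
       -1.61547033e+00, -3.33667076e-01]), 'qvel': array([ 8.96364998e-05, -2.15828231e-03,  2.01259463e-03,  1.33531439e-03,
        4.20960476e-04,  1.05260063e-03]), 'joint_torque': array([-4.68348968e-03, -3.69348872e+01,  3.48281980e+01,  6.95165545e+00,
       -4.53425164e-03,  2.73536607e-06]), 'ee_pos': array([0.22170606, 0.5572293 , 0.23036888]), 'tool_rot': array([ 3.08388151e+00, -5.91103091e-01, -3.10397195e-04]), 'wrist_force': array([-0.12436326,  0.12114316,  0.36934057]), 'torque': array([-0.03290746, -0.03932895,  0.00992937]), 'grip_force': 0.0, 'gripper_width': 0.08564084911828392}
```

View pics/scene0.png

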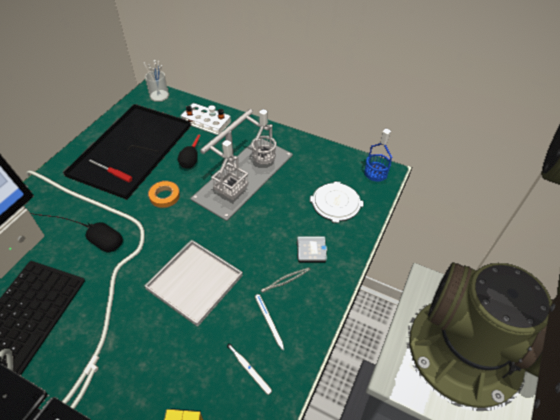

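View pics/top0.png

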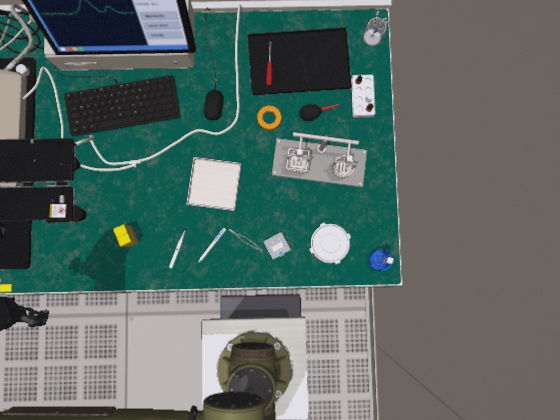

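The scene view shows two steel baskets on the stand, at scene (232,180) and (263,150), or top (299,158) and (345,165). The blue one at scene (378,163) is a decoy, and the dish is at top (214,184). The basket at scene (263,150) looks like the round one, so I'll confirm it with an enlarged crop.

```bash
python3 - <<'E'
import cv2, numpy as np
a=cv2.imread("pics/scene0.png")[95:220,185:300]; b=cv2.imread("pics/top0.png")[120:195,265:375]
a=cv2.resize(a,(414,450),interpolation=cv2.INTER_CUBIC)   # x3.6
b=cv2.resize(b,(385*1,int(75*3.5)),interpolation=cv2.INTER_CUBIC) # x3.5
o=np.zeros((450,800,3),np.uint8);o[:,:414]=a;o[:262,414:799]=b
cv2.imwrite("pics/crop.png",o)
E
```

```text
(no output)
```

View pics/crop.png

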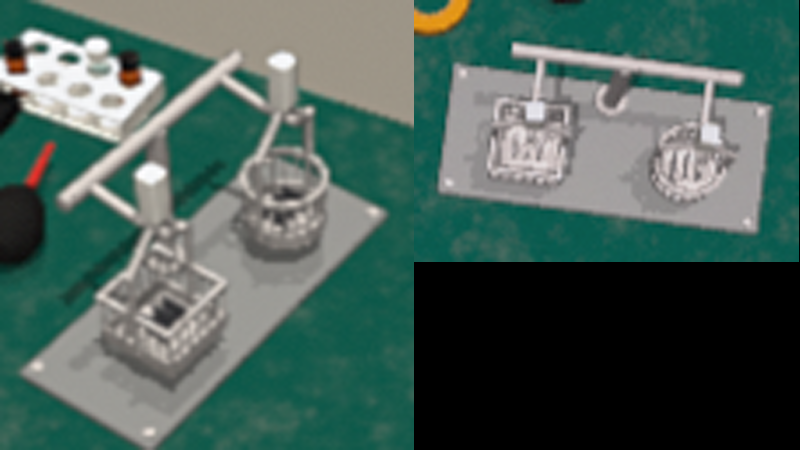

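The crop confirms it. The basket at scene (263,150), top (345,165), has a round steel rim and is the one to move; the other is square and the blue one is excluded. The round basket's grip top is at scene (263.6,111.7) and top (349.9,158). Next I triangulate.

```bash
cat > h.py <<'E'
import numpy as np, cv2
from rig import camera_info
def P(n):
    c=camera_info(n); K=np.array([[c["fx"],0,c["cx"]],[0,c["fy"],c["cy"]],[0,0,1]]); return K@np.array(c["extrinsics"])[:3]
def tri(a,b):
    x=cv2.triangulatePoints(P("scene"),P("top"),np.array(a,float),np.array(b,float))[:,0]; return x[:3]/x[3]
def onz(n,uv,z):
    p=P(n); H=np.c_[p[:,0],p[:,1],p[:,2]*z+p[:,3]]; w=np.linalg.solve(H,[*uv,1]); return w[:2]/w[2]
E
python3 - <<'E'
from h import *
np.set_printoptions(precision=4,suppress=True)
r=tri((263.6,111.7),(349.9,158));s=tri((226.9,143.6),(299.6,152));print("grip tops",r,s)
sc=[(193,241),(242,271),(197,323),(146,286)];tp=[(241,163),(235,210),(187,203),(197,157)]
for n,pts in(("top",tp),("scene",sc)):
    q=np.array([onz(n,p,.016) for p in pts]);print("dish",n,q.tolist(),q.mean(0))
f=lambda x,y:(265+(x-414)/3.5,120+y/3.5)
q=np.array([onz("top",f(*p),.008) for p in[(460,72),(446,185),(747,222),(760,112)]]);print("foot",q,q.mean(0))
d=r-s;print("yaw by grips",np.degrees(np.arctan2(d[0],-d[1])),np.linalg.norm(d))
for u,v in((q[0],q[3]),(q[1],q[2])):
    d=v-u;print("yaw foot",np.degrees(np.arctan2(d[0],-d[1])))
a,b=[onz("top",f(*p),.145) for p in[(515,47),(742,77)]];d=b-a;print("beam",a,b,np.degrees(np.arctan2(d[0],-d[1])))
E
```

```text
grip tops [ 0.6024 -0.2821  0.1788] [ 0.6227 -0.1426  0.1785]
dish top [[0.6282431803794466, 0.03163723760322339], [0.48100237604123613, 0.05227145745858005], [0.505946204204626, 0.20046327731955088], [0.6501254538444103, 0.16886072509665484]] [0.5663 0.1133]
dish scene [[0.6241218135695497, 0.032742864222761764], [0.48260430212554567, 0.05151058694400313], [0.5033413825345167, 0.20094346205305783], [0.6481554411847917, 0.1788747893577491]] [0.5646 0.116 ]
foot [[ 0.6994 -0.0861]
 [ 0.5964 -0.0713]
 [ 0.5572 -0.34  ]
 [ 0.6572 -0.3557]] [ 0.6275 -0.2133]
yaw by grips -8.283512336186918 0.14098279557611826
yaw foot -8.90949288185175
yaw foot -8.288732072315133
beam [ 0.6845 -0.1298] [ 0.6557 -0.3148] -8.849344394330236
```

The grip tops come out at z = 0.179, where 0.181 is expected, and 141 mm apart, where 140 is expected. The stand's yaw is about -8.5° and the dish centre about (0.565, 0.115). Both agree with the given sizes. I'll turn the tool to the stand's axes and approach high.

```bash
python3 -m creep '[[[0,0,0],[0,0,-0.0184],-1],[[0,0,0],[0,0,-0.0184],-1],[[0.12,0.19,0],[0,0,0],-1],[[0.12,0.19,0],[0,0,0],-1],[[0.12,0.19,0],[0,0,0],-1],[[0.12,0.19,0],[0,0,0],-1],[[0.12,0.19,0],[0,0,0],-1],[[0.12,0.19,0],[0,0,0],-1],[[0.12,0.19,0],[0,0,0],-1],[[0.12,0.19,0],[0,0,0],-1],[[0.12,0.19,0],[0,0,0],-1],[[0.12,0.19,0],[0,0,0],-1],[[0.12,0.19,0],[0,0,0],-1],[[0.12,0.19,0],[0,0,0],-1],[[0.12,0.19,0],[0,0,0],-1],[[0.12,0.19,0],[0,0,0],-1],[[0.12,0.19,0],[0,0,0],-1],[[0.12,0.19,0],[0,0,0],-1],[[0.12,0.19,0],[0,0,0],-1],[[0,0,0],[0,0,0],-1]]'
cat >> h.py <<'E'
from scipy.spatial.transform import Rotation as Ro
from rig import monitor
def to(target):
    s=monitor.get_state(); R=Ro.from_rotvec(s["tool_rot"]).as_matrix()
    yaw=np.degrees(np.arctan2(R[1,0],R[0,0]))
    print("t",s["clock"],"pos",np.round(s["ee_pos"],4),"zaxis",np.round(R[:,2],3),"yaw",round(yaw,2),"shares",np.round(R.T@(np.array(target)-s["ee_pos"])/.2,3))
E
python3 - <<'E'
from h import *; from rig import grab_frame
to([.6024,-.2821,.231])
c=camera_info("wrist");print(c["fx"],c["cx"],c["cy"])
cv2.imwrite("pics/w1.png",grab_frame("wrist")[:,:,::-1])
E=np.array(c["extrinsics"])
for p in((.6024,-.2821,.179),(.6227,-.1426,.179)):
    v=E[:3,:3]@p+E[:3,3];th=np.arctan2(np.hypot(*v[:2]),v[2]);u=v[:2]/np.hypot(*v[:2])*th*c["fx"];print(u+[c["cx"],c["cy"]])
E
```

```text
clock: 2.1
ee_pos: [0.5307, -0.1455, 0.2291]
tool_rot: [3.131, -0.24, -0.006]
wrist_force: [-0.5, 0.7, -0.1]
gripper_width: 0.0855
grip_force: 0.0
t 2.1 pos [ 0.5307 -0.1455  0.2291] zaxis [-0.004 -0.001 -1.   ] yaw -8.76 shares [ 0.458  0.62  -0.01 ]
325.19226210127806 277.4944580017841 206.6198718603044
[467.81755201  99.3721783 ]
[248.56992153  88.0585681 ]
```

View pics/w1.png

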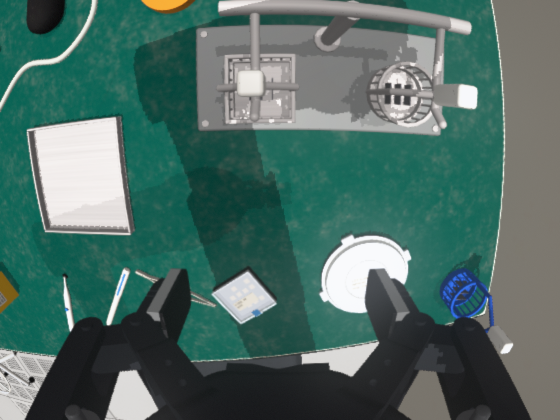

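In the wrist view the round basket's grip top is at about (467,97), against a predicted (468,99). The square basket's is at (250,83), against (249,88). The estimate holds, so I move above the grip and check there.

```bash
python3 -m creep '[[[0.115,0.155,-0.01],[0,0,0],-1],[[0.115,0.155,0],[0,0,0],-1],[[0.115,0.155,0],[0,0,0],-1],[[0.115,0.155,0],[0,0,0],-1],[[0,0,0],[0,0,0],-1],[[0,0,0],[0,0,0],-1]]'
python3 - <<'E'
from h import *; from rig import grab_frame
to([.6024,-.2821,.149])
c=camera_info("wrist")
cv2.imwrite("pics/w2.png",grab_frame("wrist")[:,:,::-1])
E=np.array(c["extrinsics"])
for p in((.6024,-.2821,.179),):
    v=E[:3,:3]@p+E[:3,3];th=np.arctan2(np.hypot(*v[:2]),v[2]);u=v[:2]/np.hypot(*v[:2])*th*c["fx"];print(u+[c["cx"],c["cy"]])
E
```

```text
clock: 2.75
ee_pos: [0.6032, -0.2773, 0.2322]
tool_rot: [-3.133, 0.232, 0.003]
wrist_force: [0.2, 0.9, 0.7]
gripper_width: 0.0852
grip_force: 0.0
t 2.75 pos [ 0.6032 -0.2773  0.2322] zaxis [-0.002  0.001 -1.   ] yaw -8.47 shares [0.    0.025 0.416]
[285.45789875 230.97039346]
```

View pics/w2.png

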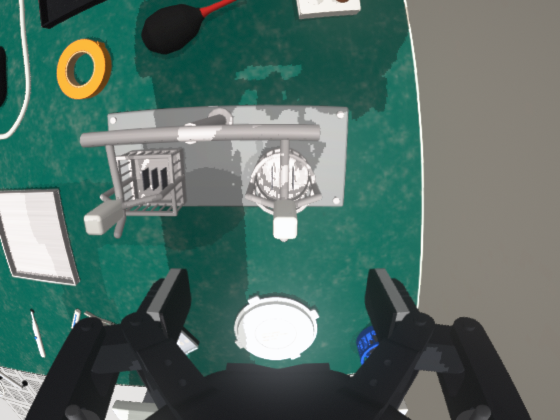

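The grip top is at about (285,228), as predicted at (285,231), and centred between the fingers. I'll descend to TCP z ≈ 0.149, above the beam and hook end, and close.

```bash
python3 -m creep '[[[0,0.025,0.08],[0,0,0],-1],[[0,0,0.08],[0,0,0],-1],[[0,0,0.08],[0,0,0],-1],[[0,0,0.08],[0,0,0],-1],[[0,0,0.05],[0,0,0],-1],[[0,0,0.046],[0,0,0],-1],[[0,0,0],[0,0,0],-1],[[0,0,0],[0,0,0],-1]]'
python3 -c "
from h import *
to([.6024,-.2821,.149])"
```

```text
clock: 3.6
ee_pos: [0.6026, -0.2828, 0.1506]
tool_rot: [3.133, -0.232, 0.001]
wrist_force: [-0.4, 0.1, 1.7]
gripper_width: 0.0853
grip_force: 0.0
t 3.6 pos [ 0.6026 -0.2828  0.1506] zaxis [ 0.    -0.001 -1.   ] yaw -8.45 shares [-0.002 -0.003  0.008]
```

```bash
python3 -m creep '[[[0,0,0],[0,0,0],0],[[0,0,0],[0,0,0],0.3],[[0,0,0],[0,0,0],0.6],[[0,0,0],[0,0,0],1],[[0,0,0],[0,0,0],1],[[0,0,0],[0,0,0],1],[[0,0,0],[0,0,0],1],[[0,0,0],[0,0,0],1],[[0,0,0],[0,0,0],1],[[0,0,0],[0,0,0],1],[[0,0,0],[0,0,0],1],[[0,0,0],[0,0,0],1]]'
```

```text
clock: 4.8
ee_pos: [0.6027, -0.2825, 0.1503]
tool_rot: [-3.133, 0.231, -0.001]
wrist_force: [0.7, 2.8, 1.9]
gripper_width: 0.0149
grip_force: 59.5
```

Gripped, with an opening of 15 mm and 59.5 N. I'll lift 30 mm and check.

```bash
python3 -m creep '[[[0,0,-0.025],[0,0,0],1],[[0,0,-0.025],[0,0,0],1],[[0,0,-0.025],[0,0,0],1],[[0,0,-0.025],[0,0,0],1],[[0,0,-0.025],[0,0,0],1],[[0,0,-0.03],[0,0,0],1],[[0,0,0],[0,0,0],1],[[0,0,0],[0,0,0],1]]'
python3 - <<'E'
from h import *; from rig import grab_frame
to([.6024,-.2821,.182])
a=grab_frame("scene")[60:220,160:320,::-1]
a=cv2.resize(a,(560,560),interpolation=cv2.INTER_CUBIC)
cv2.imwrite("pics/s2.png",a)
E
```

```text
clock: 5.6
ee_pos: [0.6025, -0.2826, 0.1813]
tool_rot: [3.133, -0.232, 0.0]
wrist_force: [0.2, 0.4, -1.1]
gripper_width: 0.0149
grip_force: 59.2
t 5.6 pos [ 0.6025 -0.2826  0.1813] zaxis [ 0. -0. -1.] yaw -8.45 shares [-0.001 -0.002 -0.004]
```

View pics/s2.png

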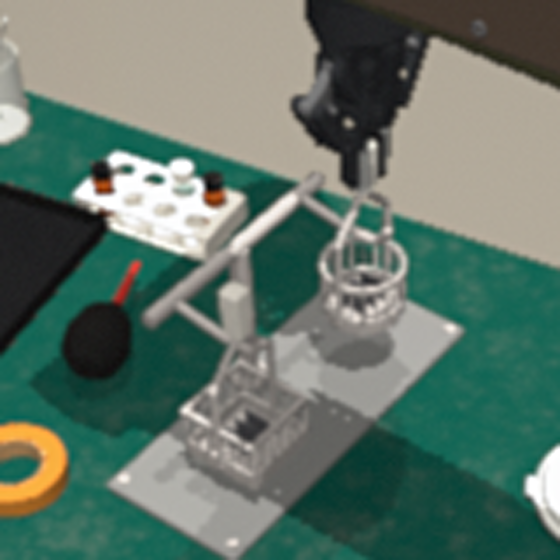

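The round basket is raised 31 mm, hangs straight in the grip, and the square one is undisturbed. Now I move level along the stand's -x by 120 mm.

```bash
python3 -m creep '[[[-0.04,0,0],[0,0,0],1],[[-0.07,0,0],[0,0,0],1],[[-0.07,0,0],[0,0,0],1],[[-0.07,0,0],[0,0,0],1],[[-0.07,0,0],[0,0,0],1],[[-0.07,0,0],[0,0,0],1],[[-0.07,0,0],[0,0,0],1],[[-0.07,0,0],[0,0,0],1],[[-0.07,0,0],[0,0,0],1],[[0,0,0],[0,0,0],1],[[0,0,0],[0,0,0],1]]'
python3 -c "
from h import *
to([.565,.1145,.181])"
```

```text
clock: 6.75
ee_pos: [0.4836, -0.265, 0.1814]
tool_rot: [3.133, -0.232, 0.001]
wrist_force: [0.4, -0.1, -2.2]
gripper_width: 0.0153
grip_force: 59.1
t 6.75 pos [ 0.4836 -0.265   0.1814] zaxis [ 0.001 -0.    -1.   ] yaw -8.46 shares [ 0.124 -1.937  0.002]
```

```bash
python3 -m creep '[[[0,-0.05,0],[0,0,0],1],[[0,-0.1,0],[0,0,0],1],[[0,-0.13,0],[0,0,0],1],[[0,-0.13,0],[0,0,0],1],[[0,-0.13,0],[0,0,0],1],[[0,-0.13,0],[0,0,0],1],[[0,-0.13,0],[0,0,0],1],[[0,-0.13,0],[0,0,0],1],[[0.02,-0.13,0],[0,0,0],1],[[0.02,-0.13,0],[0,0,0],1],[[0.02,-0.13,0],[0,0,0],1],[[0.02,-0.13,0],[0,0,0],1],[[0.02,-0.13,0],[0,0,0],1],[[0.024,-0.13,0],[0,0,0],1],[[0,-0.13,0],[0,0,0],1],[[0,-0.08,0],[0,0,0],1],[[0,-0.017,0],[0,0,0],1],[[0,0,0],[0,0,0],1],[[0,0,0],[0,0,0],1],[[0,0,0],[0,0,0],1]]'
python3 - <<'E'
from h import *; from rig import grab_frame
to([.565,.1145,.122])
a=grab_frame("scene")[140:340,100:300,::-1]; b=grab_frame("top")[120:240,160:280,::-1]
cv2.imwrite("pics/d1.png",np.hstack([cv2.resize(x,(400,400),interpolation=cv2.INTER_CUBIC) for x in(a,b)]))
E
```

```text
clock: 8.75
ee_pos: [0.5652, 0.1138, 0.1813]
tool_rot: [3.133, -0.233, 0.0]
wrist_force: [-0.1, -0.7, -0.3]
gripper_width: 0.015
grip_force: 59.2
t 8.75 pos [0.5652 0.1138 0.1813] zaxis [ 0. -0. -1.] yaw -8.51 shares [-0.002 -0.003  0.297]
```

View pics/d1.png

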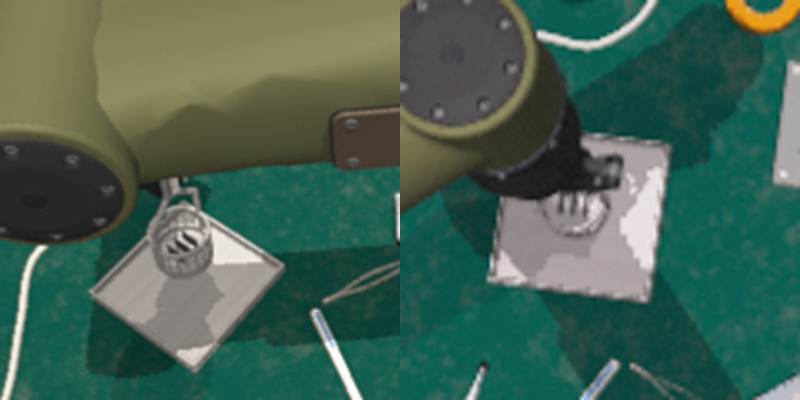

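The basket hangs upright over the dish's middle, at scene crop (182,240) and top crop (575,210). Its underside is at TCP z - 0.120, so it should touch down at about 0.123. I'll lower to just above that.

```bash
python3 -m creep '[[[0,0,0.04],[0,0,0],1],[[0,0,0.05],[0,0,0],1],[[0,0,0.05],[0,0,0],1],[[0,0,0.05],[0,0,0],1],[[0,0,0.04],[0,0,0],1],[[0,0,0.03],[0,0,0],1],[[0,0,0.015],[0,0,0],1],[[0,0,0],[0,0,0],1],[[0,0,0],[0,0,0],1],[[0,0,0],[0,0,0],1]]'
```

```text
clock: 9.85
ee_pos: [0.5655, 0.1146, 0.1267]
tool_rot: [-3.133, 0.232, -0.001]
wrist_force: [-0.2, 0.5, -0.4]
gripper_width: 0.015
grip_force: 59.2
```

```bash
python3 -m creep '[[[0,0,0.005],[0,0,0],1],[[0,0,0],[0,0,0],1],[[0,0,0],[0,0,0],1],[[0,0,0],[0,0,0],1]]'
```

```text
clock: 10.25
ee_pos: [0.5653, 0.1145, 0.1252]
tool_rot: [3.133, -0.232, 0.0]
wrist_force: [-0.7, 0.0, -1.1]
gripper_width: 0.0151
grip_force: 59.2
```

```bash
python3 -m creep '[[[0,0,0.005],[0,0,0],1],[[0,0,0],[0,0,0],1],[[0,0,0],[0,0,0],1],[[0,0,0],[0,0,0],1]]'
```

```text
clock: 10.65
ee_pos: [0.5653, 0.1145, 0.1241]
tool_rot: [3.133, -0.232, -0.0]
wrist_force: [-0.2, 0.0, -0.9]
gripper_width: 0.0149
grip_force: 59.2
```

```bash
python3 -m creep '[[[0,0,0.004],[0,0,0],1],[[0,0,0],[0,0,0],1],[[0,0,0],[0,0,0],1],[[0,0,0],[0,0,0],1]]'
```

```text
clock: 11.05
ee_pos: [0.5655, 0.1146, 0.1237]
tool_rot: [-3.133, 0.232, -0.001]
wrist_force: [-0.8, 0.2, 2.1]
gripper_width: 0.0154
grip_force: 59.5
```

```bash
python3 -m creep '[[[0,0,0.004],[0,0,0],1],[[0,0,0],[0,0,0],1],[[0,0,0],[0,0,0],1],[[0,0,0],[0,0,0],1]]'
```

```text
clock: 11.45
ee_pos: [0.5656, 0.1146, 0.1237]
tool_rot: [-3.133, 0.231, -0.002]
wrist_force: [-0.4, 0.6, 5.6]
gripper_width: 0.0149
grip_force: 60.1
```

Contact: the height stopped at 0.1237 and the force rose to 5.6 N, as expected. I'll release, then retreat straight up.

```bash
python3 -m creep '[[[0,0,0],[0,0,0],0.5],[[0,0,0],[0,0,0],0.3],[[0,0,0],[0,0,0],0],[[0,0,0],[0,0,0],-0.5],[[0,0,0],[0,0,0],-1],[[0,0,0],[0,0,0],-1],[[0,0,0],[0,0,0],-1],[[0,0,0],[0,0,0],-1],[[0,0,0],[0,0,0],-1],[[0,0,0],[0,0,0],-1]]'
```

```text
clock: 12.45
ee_pos: [0.5653, 0.1145, 0.1225]
tool_rot: [3.133, -0.232, 0.0]
wrist_force: [0.0, -0.5, -0.3]
gripper_width: 0.0852
grip_force: 0.0
```

```bash
python3 -m creep '[[[0,0,-0.04],[0,0,0],-1],[[0,0,-0.08],[0,0,0],-1],[[0,0,-0.1],[0,0,0],-1],[[0,0,-0.1],[0,0,0],-1],[[0,0,-0.1],[0,0,0],-1],[[-0.15,0,-0.05],[0,0,0],-1],[[-0.15,0,0],[0,0,0],-1],[[-0.15,0,0],[0,0,0],-1],[[-0.15,0.1,0],[0,0,0],-1],[[0,0.15,0],[0,0,0],-1],[[0,0.15,0],[0,0,0],-1],[[0,0.15,0],[0,0,0],-1],[[0,0,0],[0,0,0],-1],[[0,0,0],[0,0,0],-1]]'
python3 - <<'E'
from h import *; from rig import grab_frame
a=grab_frame("scene")[95:335,100:340,::-1]; b=grab_frame("top")[110:270,170:410-20,::-1][:,:220]
cv2.imwrite("pics/e1.png",np.hstack([cv2.resize(a,(400,400),interpolation=cv2.INTER_CUBIC),cv2.resize(b,(400,400*160//160),interpolation=cv2.INTER_CUBIC)]))
E
```

```text
clock: 13.85
ee_pos: [0.4306, 0.023, 0.2181]
tool_rot: [-3.132, 0.234, -0.003]
wrist_force: [0.6, -0.4, -0.2]
gripper_width: 0.0854
grip_force: 0.0
```

View pics/e1.png

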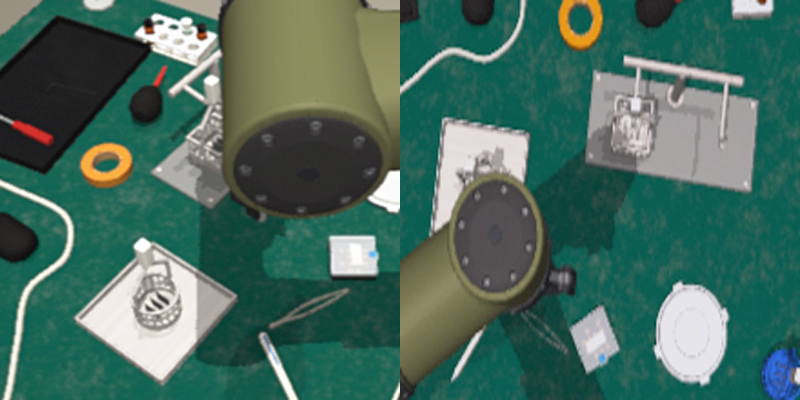

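The round basket stands upright in the dish, at left crop (157,300). The square basket still hangs on its hook, at right crop (633,130), and the gripper is clear of everything.

```bash
python3 -c "
from rig import env
print(env.finish_job())"
```

```text
the job is handed in; nothing more can be done
None
```

The round basket was lifted off its hook and set down upright in the dish without dropping it, the square basket still hangs in place, and the job is handed in (about 14 s on the robot clock).

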